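# Gauge a toy car, put the gauge away, pass the car

### The arm

A 7-joint arm with a two-finger parallel gripper is mounted at the origin on the work surface. World frame = base frame: x ahead of the robot, y to its left, z up, the work surface at z = 0. Lengths are in mm, angles in rad, forces in N, time in s.
With the tool pointing down it reaches from about 425 to 950 mm from the base axis. Payload 4.7 kg.
Tool frame: the origin (TCP) lies between the finger pads; the fingertips stand 17 mm ahead of it and the grasp point (between the pads) lies 2 mm behind it; z points along the fingers, y is the line along which they close (so a half turn about z gives the same grasp; the last joint's range is limited). The gripper opens to 85 mm and grips with 20 to 120 N. Pads are 22 mm wide; open, the fingers measure 114 mm over their backs; the gripper's body (76 mm by 85 mm) begins 54 mm behind the grasp point. The pads swing forward as they close: fully open they stand 13 mm farther back than shut.
Start: joints at [-1.265, 0.469, -0.049, 1.532, 0.024, 1.141, -0.082], TCP at [221.752, 637.552, 248.335] pointing down, gripper open.
Joint ranges: [-2.59, 2.59], [-0.33, 1.99], [-1.39, 1.29], [0.1, 2.45], [-1.04, 4.18], [0.21, 1.99], [-2.66, 2.66]. Speed limits (rad/s): [2.57, 2.57, 3.14, 3.14, 3.14, 3.14, 3.14].

### API

Orientations are given as [roll, pitch, yaw] about the fixed x, y, z axes, in that order (R = Rz(yaw) Ry(pitch) Rx(roll)).
In Python, from rig import move_pose, servo_line, set_joints, command_gripper, wait, solve_ik, observe, grab_frame, camera_model, Unreachable, job_done gives the robot as it stands. The module is installed in compiled form; this text tells all that it offers. Calls block until the motion is done:
- move_pose(position, orientation): joint-space move of the TCP to a pose.
- servo_line(position, ori=None, speed=150, force_limit=None): straight line of the TCP; ori=None keeps the orientation; speed is the mean speed in mm/s. With force_limit (N) it stops when the force on the tool has changed by that much, and returns True; else False.
- set_joints(angles): joint-space move.
- command_gripper(opening, f_grip=None): finger opening in mm; f_grip is the grip in N (None keeps the last); returns when the fingers have stopped.
- wait(seconds).
- solve_ik(position, orientation): joint angles nearest the present ones, or None.
- observe(): the state.
- grab_frame(name): name is "scene" or "top"; returns the picture (480x640x3 uint8, red, green, blue); there is no depth.
- camera_model(name): a dict with "camera_matrix" (3x3 intrinsics, pixels), "k1" (the pictures are not rectified: a ray, as slopes to the right and down, at radius r is drawn at 1 + k1 r^2 times it, then the intrinsics apply), "xyz" and "orientation" of the camera in the world. Camera axes: x right, y down, z forward; pixel columns grow to the right and rows downward; lengths in mm; the calibration is good to about 2 mm. A picture is of the moment at which its call begins. camera_model takes no time and is no camera call.
A pose or a line that the arm cannot do raises Unreachable and nothing moves.
- job_done(): hands the job in; it is judged then, once.
The state is a dict: "time": time; "qpos": joint angles; "joint_vel": joint speeds; "effort": joint torques, N m; "tool_pos": TCP position; "tool_rot": TCP orientation; "force": force on the tool from outside, world axes, zero at the start; "torque": the same for the moment, N m; "width": finger opening in mm; "gripper_force": force on a finger pad.
Only numpy, scipy, OpenCV 4.12 (cv2) and the standard library are available. Lean on these libraries where they do the work, as an engineer would, in place of code of your own. Each camera call takes 0.05 s, during which the arm holds its last target. There are 200 camera calls.

### The job

Check the width of the toy car in the wooden nest: lift the wider of the two hanging gauges up and off its hook and lower it astride the middle of the car, without forcing it, until both its feet stand on the nest plate. Then put this gauge away, upright and fully down in its own storage slot (the longer one), let go of it, and after that lift the car out of the nest and set it down on its wheels, without dropping it, flat on the floor of the empty blue tote. Leave the narrower gauge on its hook and the screwdriver and the cup where they are.

Things in the scene. Friction and masses are not known exactly. Their poses are not given: they have to be found in the camera images.
- gauge_wide: The wider of two hanging aluminium portal gauges: 84 mm wide (y), 160 mm tall (z), 12 mm thick (x), 160 g. Origin: underside, midway between the feet. Legs 12 mm wide, 60 mm apart inside, opening 56 mm high; feet 26 mm deep (x) in the lowest 20 mm. Eye above the bridge: 28 mm wide, z 70 to 110; it hangs by the eye's upper edge. Same fore and aft.
- gauge_wide_tab (a point): Best grip point of the wider gauge, 146 mm above its underside, in the solid grip tab over the eye (z 110 to 160, 34 mm wide in y, 12 mm thick in x). Pinch from above across the thickness (gauge's x); fingertips kept above z 122 of the gauge clear the hook.
- gauge_narrow: The narrower gauge: same shape, height and tab, but 60 mm wide with 36 mm between the legs (does not fit over the car). Origin: underside. Hangs on the other hook and stays there. Which hook holds which gauge varies.
- stand: Fixed dark hook stand, origin at bench level. Two steel rods, 7 mm thick, top at z 150, at own y = -70 and +70 mm, run level from posts (16 mm thick, at x +40) towards own -x (robot) to x -55, where a lip turns up 10 mm above the rod's top. Gauges hang near x 0: raise about 20 mm (over 10, under 33), then draw along own -x at least 80 mm to clear the lip.
- car: White toy car, 140 mm long (x, front at +x), 52 mm wide over the wheels (y), 46 mm tall, 150 g. Origin: centre, at the wheels' underside. Body 48 mm wide, z 8 to 30; cabin 44 mm wide, x -41 to +25, z 30 to 46. Wheels of radius 13 mm at x -42 and +42, so the body's sides are free for fingers within 28 mm of the middle. Starts standing in the nest.
- nest: Fixed wooden nest: plate 180 x 120 x 12 mm, origin at bench level under its centre, plate top at z 12. Locators 14 mm high hold the car's ends: stops at x -77 and +77, cheeks 7 mm thick at x -63 and +63, y -32 and +32. The plate beside the car is clear for x between -55 and +55.
- slot_wide: Fixed grey storage block of the wider gauge, 60 x 118 x 37 mm, origin at bench level under its centre. In its top, centred, a pocket 30 mm (x) by 88 mm (y), 25 mm deep: floor at z 12, mouth at z 37. A white card on top pictures the gauge.
- slot_narrow: Fixed storage block of the narrower gauge, same outside, but its pocket is only 64 mm long (y): the wider gauge does not go in. Stays empty. The two blocks swap places from run to run.
- tote: Fixed blue shallow tote on the bench, 220 mm (x) x 170 mm (y) x 45 mm high, walls and floor 4 mm; origin at bench level under its centre. The car goes near its middle, the car's length along the tote's x.
- screwdriver: Loose screwdriver, 150 mm long, lying on the bench; leave alone.
- cup: Loose grey cup, 64 mm across, 50 mm tall, origin at its underside; leave alone.
There are look-alikes about, which are no part of the job. What is shaped like the gauge_wide but orange or purple is not meant.

How it is judged:
By the outcome, as a careful person would: the job done as asked, in the order asked, and still so for the second after the job is handed in, with the robot touching nothing.
It also fails if it takes over 66 s, if anything falls off the work surface, if the arm or the gripper's body presses on something with over 40 N, if the wrist force passes 120 N, or if a joint passes its speed limit or range.

## Working session

There is one attempt and no reset: what is moved stays moved. The work goes in short steps, each a Python script; the robot and the scene stay as the last script left them, time stands still between calls to the robot, and variables do not carry over. Pictures are saved under pics/ and viewed, at most 12 in all, crops included, and the job is handed in when it is done.

```bash
ls; mkdir -p pics; python3 - <<'E'
from rig import *
import cv2
for n in ("scene","top"):
    m=camera_model(n); print(n,m)
    cv2.imwrite(f"pics/{n}0.png",grab_frame(n)[:,:,::-1])
s=observe(); print(s["time"],s["tool_pos"],s["tool_rot"],s["width"],s["force"])
E
```

```text
pics
scene {'camera_matrix': array([[494.26314367,   0.        , 324.31217095],
       [  0.        , 494.26314367, 239.38929421],
       [  0.        ,   0.        ,   1.        ]]), 'k1': -0.02476889505608681, 'xyz': array([1184.68933093,  590.82249229,  798.05705955]), 'orientation': array([-2.26336278, -0.01247812,  2.36936253])}
top {'camera_matrix': array([[590.98174358,   0.        , 310.77816737],
       [  0.        , 590.98174358, 241.87391731],
       [  0.        ,   0.        ,   1.        ]]), 'k1': -0.1371350353911111, 'xyz': array([ 513.7589285 ,  -15.63582766, 1372.38970568]), 'orientation': array([-3.08174701,  0.00668037, -1.58179818])}
0.1 [221.6485181  637.05103348 247.33584955] [-3.13981193e+00  7.24522152e-05  2.80678248e+00] 85.5367476078336 [ 0.28985951 -0.15512854  0.76676724]
```

View pics/scene0.png

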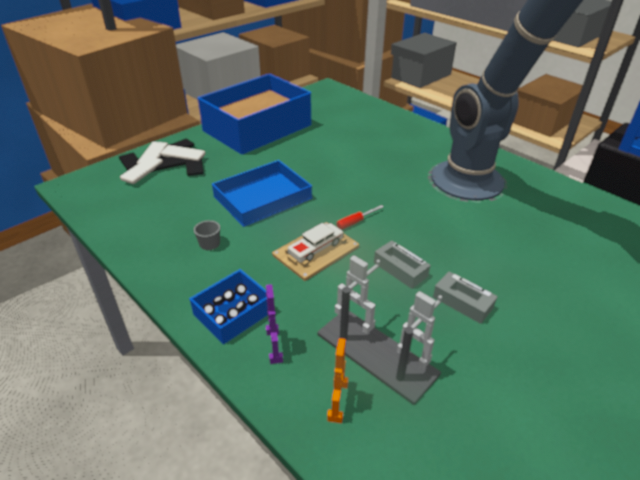

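View pics/top0.png

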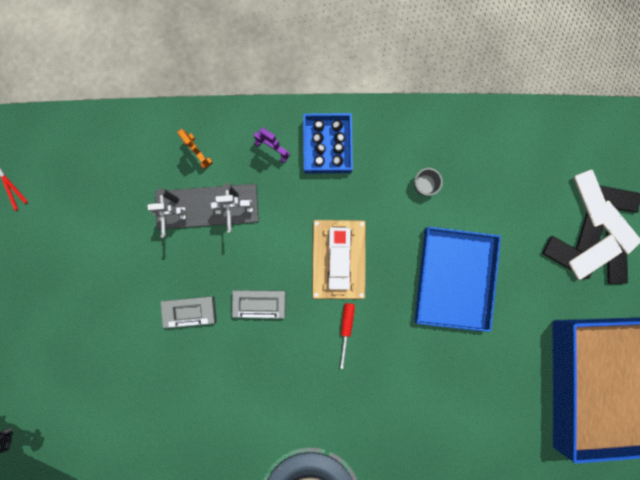

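Scene: two grey gauges near (355,290) and (420,330), with the car at (315,245). Top: stand near (205,207), slots at (188,313) and (258,305) with the right one longer, nest at (339,259), tote at (457,279). I'll zoom in to identify the gauges.

```bash
cat > h.py <<'E'
import numpy as np, cv2
from scipy.spatial.transform import Rotation as R
from rig import *
CM={n:camera_model(n) for n in("scene","top")}
def ray(n,p):
    m=CM[n];K=m["camera_matrix"]
    q=cv2.undistortPoints(np.array([[p]],float),K,np.array([m["k1"],0,0,0.]))[0,0]
    return m["xyz"],R.from_euler("xyz",m["orientation"]).as_matrix()@np.r_[q,1]
def onz(n,p,z):
    o,d=ray(n,p); return o+d*(z-o[2])/d[2]
def tri(ps,pt):
    a,d=ray("scene",ps);b,e=ray("top",pt)
    s,t=np.linalg.lstsq(np.c_[d,-e],b-a,rcond=None)[0]
    return (a+s*d+b+t*e)/2,np.linalg.norm(a+s*d-b-t*e)
def proj(n,X):
    m=CM[n];M=R.from_euler("xyz",m["orientation"]).as_matrix()
    c=M.T@(np.array(X,float)-m["xyz"])
    return cv2.projectPoints(c[None],np.zeros(3),np.zeros(3),m["camera_matrix"],np.array([m["k1"],0,0,0.]))[0][0,0]
E
python3 - <<'E'
from h import *
s=cv2.imread("pics/scene0.png");t=cv2.imread("pics/top0.png")
cv2.imwrite("pics/c1.png",cv2.resize(s[235:400,270:500],None,fx=3.4,fy=3.4,interpolation=cv2.INTER_CUBIC))
cv2.imwrite("pics/c2.png",cv2.resize(t[180:335,145:375],None,fx=3.4,fy=3.4,interpolation=cv2.INTER_CUBIC))
E
```

```text
(no output)
```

View pics/c1.png

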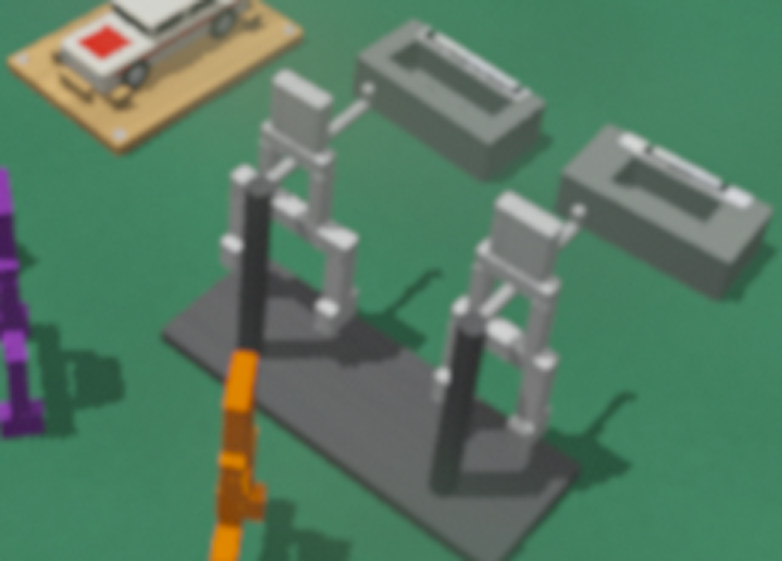

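View pics/c2.png

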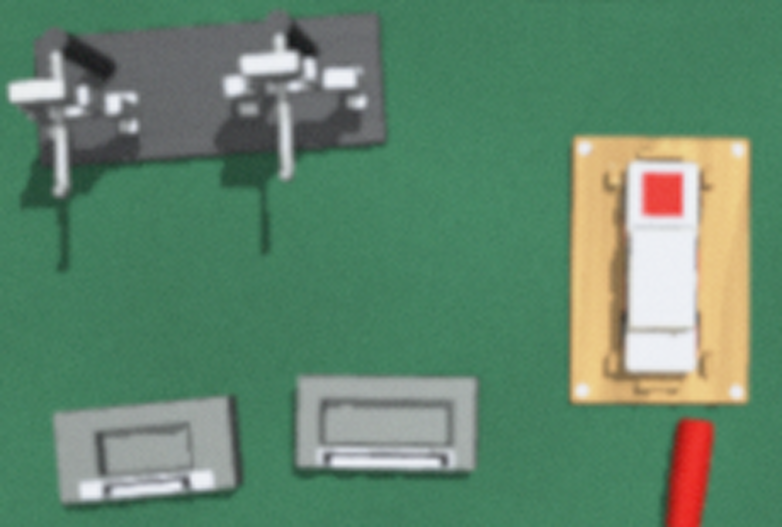

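Views: the gauge with wider-set legs is the one nearer the nest (tab at top ≈(224,198), scene ≈(358,268)). The longer slot is the right one in the top view, ≈(258,305). Next I'll measure corners in both views.

```bash
cat > meas.py <<'E'
from h import *
def quad(m,seed,k=3):
    m=cv2.morphologyEx(m.astype(np.uint8),cv2.MORPH_OPEN,np.ones((k,k),np.uint8))
    n,l,st,c=cv2.connectedComponentsWithStats(m)
    i=l[seed[1],seed[0]]
    if i==0: i=1+np.argmin(np.linalg.norm(c[1:]-seed,axis=1))
    cs,_=cv2.findContours((l==i).astype(np.uint8),cv2.RETR_EXTERNAL,cv2.CHAIN_APPROX_NONE)
    h=cv2.convexHull(max(cs,key=cv2.contourArea))
    for e in np.arange(1,15,.25):
        a=cv2.approxPolyDP(h,e,True)
        if len(a)<=4: break
    return a[:,0],st[i,4],c[i]
E
python3 - <<'E'
from meas import *
s=cv2.imread("pics/scene0.png").astype(int);t=cv2.imread("pics/top0.png").astype(int)
def hsv(i): return cv2.cvtColor(i.astype(np.uint8),cv2.COLOR_BGR2HSV).astype(int)
hs,ht=hsv(s),hsv(t)
wood=lambda h:(h[...,0]>8)&(h[...,0]<26)&(h[...,1]>60)&(h[...,2]>90)
blue=lambda h:(h[...,0]>98)&(h[...,0]<118)&(h[...,1]>150)
gray=lambda h:(h[...,1]<45)&(h[...,2]>90)
for nm,img,h,seeds in(("scene",s,hs,dict(nest=(290,258),tote=(262,190),slot=(400,262))),("top",t,ht,dict(nest=(322,280),tote=(457,279),slot=(240,295)))):
    for k,f in(("nest",wood),("tote",blue),("slot",gray)):
        q,a,c=quad(f(h),seeds[k]); print(nm,k,a,c.round(1),q.tolist())
        z={"nest":12,"tote":45,"slot":37}[k]; print("   ",[onz(nm,p,z)[:2].round(1).tolist() for p in q.astype(float)])
for n,i,b in(("scene",s,(340,255,375,345)),("top",t,(208,188,262,240))):
    x0,y0,x1,y1=b; print(n)
g=t.mean(2).astype(int)
print(g[190:206,212:238]); 
g=s.mean(2).astype(int); print(g[253:285,344:372])
E
```

```text
scene nest 1333 [315.7 257.6] [[356, 245], [306, 279], [273, 255], [343, 235]]
    [[475.0, -12.0], [645.0, -8.8], [646.8, -123.6], [470.2, -61.2]]
scene tote 4022 [261.5 191.8] [[311, 185], [242, 225], [212, 183], [279, 160]]
    [[407.7, -245.9], [653.4, -232.2], [599.8, -440.1], [385.5, -408.2]]
scene slot 2846 [377.8 279.1] [[428, 264], [348, 333], [352, 255], [392, 241]]
    [[427.0, 166.3], [705.1, 178.8], [530.7, 25.3], [423.5, 56.7]]
top nest 2605 [338.2 259.9] [[319, 220], [364, 226], [359, 298], [313, 292]]
    [[645.8, -27.0], [630.7, -130.9], [465.0, -116.8], [480.0, -11.3]]
top tote 7604 [457.5 279.1] [[427, 227], [500, 236], [490, 331], [414, 321]]
    [[624.1, -271.0], [601.9, -439.1], [386.8, -410.8], [412.8, -237.4]]
top slot 1450 [258.2 304. ] [[233, 291], [284, 291], [284, 317], [232, 316]]
    [[484.6, 169.6], [483.5, 54.0], [425.0, 54.6], [428.1, 172.2]]
scene
top
[[104 107 101 107 110 107 107 106 109 105 107 107 106 132 168 173 133  70
   34  35  36  44  62  79  99 107]
 [104 105 106 104 106 107 108 106 104 107 106 108 115 148 195 205 155  83
   35  28  32  37  
[... 4587 characters left out ...]
105 109 116 120 122 119 114 115 119 121 121 124 128 136 143 147 143 133
  125 121 124 132 135 129 118 108 103 103]
 [105 109 116 120 120 114 109 108 112 119 125 127 125 126 133 141 146 147
  147 152 154 155 153 141 124 111 104 104]
 [104 110 117 120 119 114 109 107 115 131 146 147 135 124 123 129 137 146
  160 176 180 173 163 140 118 107 104 103]
 [105 110 116 121 119 113 110 116 135 158 171 165 145 126 119 122 125 133
  148 168 177 169 149 125 109 105 103 103]
 [115 111 116 119 118 115 119 138 161 175 177 164 141 120 115 118 122 123
  129 140 146 139 123 110 106 104 102 103]
 [141 121 116 119 122 127 142 162 175 174 163 143 122 108 108 114 120 122
  122 123 122 115 109 108 107 104 103 102]]
```

```bash
cat >> meas.py <<'E'
U=8
def up(img,b):
    x0,y0,x1,y1=b
    return cv2.resize(img[y0:y1,x0:x1],None,fx=U,fy=U,interpolation=cv2.INTER_CUBIC)
def rect(mask,b,seed):
    """corners (sub-pixel) of min area rect / hull quad of the component at seed"""
    n,l,st,c=cv2.connectedComponentsWithStats(mask.astype(np.uint8))
    s=((np.array(seed)-b[:2]+.5)*U).astype(int); i=l[s[1],s[0]]
    assert i>0,"seed not in mask"
    cs,_=cv2.findContours((l==i).astype(np.uint8),cv2.RETR_EXTERNAL,cv2.CHAIN_APPROX_NONE)
    f=lambda p:(np.asarray(p,float)+.5)/U-.5+np.array(b[:2])
    cn=max(cs,key=cv2.contourArea)
    return f(cn[:,0]),f(c[i])
def planerect(n,cont,z):
    """min-area rect of a contour cast on plane z: centre, size, yaw of long side"""
    P=np.array([onz(n,p,z)[:2] for p in cont[::4]],np.float32)
    (c,(w,h),a)=cv2.minAreaRect(P)
    if w<h: w,h,a=h,w,a+90
    return np.round(c,1),round(w,1),round(h,1),round((a+90)%180-90,1)
E
cat > m1.py <<'E'
from meas import *
s=cv2.imread("pics/scene0.png");t=cv2.imread("pics/top0.png")
I={"scene":s,"top":t}
def do(nm,n,b,seed,f,z,k=0):
    u=up(I[n],b);h=cv2.cvtColor(u,cv2.COLOR_BGR2HSV).astype(int);m=f(h,u.astype(int).mean(2)).astype(np.uint8)
    if k: m=cv2.morphologyEx(m,cv2.MORPH_OPEN,np.ones((k,k)))
    c,ce=rect(m,b,seed); print(nm,n,"ctr px",ce.round(1),planerect(n,c,z)); return ce
wood=lambda h,g:(h[...,0]>8)&(h[...,0]<30)&(h[...,1]>55)&(g>95)
do("nest","top",(300,205,380,315),(322,280),wood,12,20)
do("nest","scene",(260,215,370,290),(290,258),wood,12,20)
gr=lambda h,g:(h[...,1]<60)&(g>115)
do("slot","top",(222,281,295,327),(240,295),gr,37,10)
do("pocket","top",(238,295,281,313),(258,303),lambda h,g:(g<143),37)
do("slotscene","scene",(366,236,440,290),(380,252),lambda h,g:(h[...,1]<60)&(g>112),37,10)
bl=lambda h,g:(h[...,0]>98)&(h[...,0]<118)&(h[...,1]>150)
do("tote","top",(400,215,510,340),(457,279),bl,45)
do("totefloor","top",(400,215,510,340),(457,279),lambda h,g:bl(h,g)&(h[...,2]>165),4,16)
do("totefloor","scene",(200,150,325,230),(262,190),lambda h,g:bl(h,g)&(h[...,2]>165),4,16)
def both(nm,a,b):
    X,e=tri(a,b); print(nm,X.round(1),"gap",round(e,1))
a=do("tab","scene",(340,250,375,272),(358,261),lambda h,g:g>152,200)
b=do("tab","top",(208,188,240,206),(222,198),lambda h,g:g>170,200,38)
both("TAB",a,b)
red=lambda h,g:((h[...,0]<8)|(h[...,0]>172))&(h[...,1]>130)
a=do("red","scene",(285,230,320,260),(301,246),red,30); b=do("red","top",(328,225,352,250),(340,238),red,30); both("CARRED",a,b)
b=do("car","top",(318,222,362,298),(340,262),lambda h,g:(h[...,1]<45)&(g>165),40,12)
cv2.imwrite("pics/c3.png",np.hstack([up(t,(315,220,365,295)),cv2.resize(up(s,(275,215,350,275)),(600,480))])[:600,:1000][:, :800])
E
python3 m1.py
```

```text
nest top ctr px [338.6 259.8] (array([554.8, -71.4]), 181.1, 121.4, -1.2)
nest scene ctr px [316.  257.2] (array([557.1, -68.5]), 187.8, 124.1, -3.3)
slot top ctr px [258.6 304.1] (array([454.7, 112.3]), 120.1, 62.7, 88.7)Traceback (most recent call last):
  File "m1.py", line 13, in <module>
    do("pocket","top",(238,295,281,313),(258,303),lambda h,g:(g<143),37)
    ~~^^^^^^^^^^^^^^^^^^^^^^^^^^^^^^^^^^^^^^^^^^^^^^^^^^^^^^^^^^^^^^^^^^
  File "m1.py", line 7, in do
    c,ce=rect(m,b,seed); print(nm,n,"ctr px",ce.round(1),planerect(n,c,z)); return ce
         ~~~~^^^^^^^^^^
  File "meas.py", line 21, in rect
    assert i>0,"seed not in mask"
           ^^^
AssertionError: seed not in mask
```

```bash
sed -i '/"pocket"/d' m1.py; python3 m1.py
```

```text
nest top ctr px [338.6 259.8] (array([554.8, -71.4]), 181.1, 121.4, -1.2)
nest scene ctr px [316.  257.2] (array([557.1, -68.5]), 187.8, 124.1, -3.3)
slot top ctr px [258.6 304.1] (array([454.7, 112.3]), 120.1, 62.7, 88.7)
slotscene scene ctr px [402.8 258.5] (array([452.6, 111.4]), 119.7, 64.7, 88.2)
tote top ctr px [457.4 279.1] (array([ 505.7, -338.7]), 222.8, 178.8, -7.5)
totefloor top ctr px [453.8 282.2] (array([ 502.5, -341.1]), 218.4, 153.7, -7.6)
totefloor scene ctr px [261.  192.6] (array([ 490.8, -361.8]), 195.1, 113.2, -7.7)
tab scene ctr px [358.4 260.7] (array([673.7, 164.7]), 34.1, 13.2, -86.4)
tab top ctr px [223.8 198.2] (array([674. , 165.1]), 31.9, 12.5, -87.7)
TAB [673.8 165.  200. ] gap 0.1
red scene ctr px [300.3 247. ] (array([593.4, -84.8]), 25.0, 22.7, -1.7)
red top ctr px [339.5 236.7] (array([605.4, -73.1]), 26.2, 24.2, -0.8)
CARRED [604.3 -72.4  44. ] gap 0.2
car top ctr px [339.5 261.2] (array([556.5, -71.8]), 140.3, 48.2, -1.6)Traceback (most recent call last):
  File "m1.py", line 26, in <module>
    cv2.imwrite("pics/c3.png",np.hstack([up(t,(315,220,365,295)),cv2.resize(up(s,(275,215,350,275)),(600,480))])[:600,:1000][:, :800])
                              ~~~~~~~~~^^^^^^^^^^^^^^^^^^^^^^^^^^^^^^^^^^^^^^^^^^^^^^^^^^^^^^^^^^^^^^^^^^^^^^^^^
    return _nx.concatenate(arrs, 1, dtype=dtype, casting=casting)
           ~~~~~~~~~~~~~~~^^^^^^^^^^^^^^^^^^^^^^^^^^^^^^^^^^^^^^^
ValueError: all the input array dimensions except for the concatenation axis must match exactly, but along dimension 0, the array at index 0 has size 600 and the array at index 1 has size 480
```

Numbers agree (tab top z = 200.0, gap 0.1 mm; hood ≈ 44 vs 42 expected). Next is an IK check, then the pick.

```bash
cat >> h.py <<'E'
D=np.deg2rad
def ori(deg): return [np.pi,0,D(deg)]
def st(msg=""):
    s=observe(); print(msg,"t",round(s["time"],2),"p",np.round(s["tool_pos"],1),"yaw",round(np.rad2deg(s["tool_rot"][2]),1),"w",round(s["width"],1),"F",np.round(s["force"],1),"gf",round(float(np.max(s["gripper_force"])),1)); return s
E
python3 - <<'E'
from h import *
for nm,p,a in(("tab",(674,165,184),2.8),("drawn",(574,160,204),2.8),("nest",(556.5,-71.6,156),-1.4),("slot",(454.5,112.3,156),-1.5),("car",(556.5,-71.6,40),-91.4),("tote",(505,-340,40),-97.6)):
    for o in(90,-90):
        q=solve_ik(p,ori(a+o)); print(nm,a+o,None if q is None else np.round(q,2))
E
```

```text
tab 92.8 [-0.6   0.58  0.45  1.57 -0.28  1.05 -0.02]
tab -87.2 [ 0.37  0.86 -1.18  1.51  0.81  1.32  2.3 ]
drawn 92.8 [-0.68  0.4   0.44  1.8  -0.2   0.99 -0.1 ]
drawn -87.2 [ 0.45  0.67 -1.18  1.73  0.67  1.2   2.28]
nest 88.6 [-0.44  0.44  0.65  1.93 -0.34  0.88  0.36]
nest -91.4 [-0.73  0.62  1.11  1.94 -0.67  1.   -2.46]
slot 88.5 [-0.7   0.26  0.44  2.13 -0.15  0.79 -0.2 ]
slot -91.5 [ 0.59  0.5  -1.17  2.06  0.58  0.95  2.23]
car -1.4000000000000057 [-0.38  0.62  0.58  2.   -0.53  0.67 -1.05]
car -181.4 [-0.16  0.56  0.28  1.99 -0.26  0.62  1.84]
tote -7.599999999999994 [-0.19  0.93  1.1   1.9  -1.01  1.   -0.31]
tote -187.6 [ 0.1   0.68  0.59  1.89 -0.55  0.74  2.45]
```

```bash
python3 - <<'E'
from h import *
command_gripper(50,40)
move_pose([673.8,165,260],ori(92.8)); st("above")
servo_line([673.8,165,185],speed=120,force_limit=10); st("at tab")
command_gripper(5,40); st("grip")
cv2.imwrite("pics/s1.png",grab_frame("scene")[:,:,::-1]); 
a=servo_line([673.8,165,205],speed=60,force_limit=12); st("up %s"%a)
d=np.array([-np.cos(D(2.8)),-np.sin(D(2.8)),0])*105
a=servo_line(np.array([673.8,165,205])+d,speed=100,force_limit=10); st("drawn %s"%a)
cv2.imwrite("pics/s2.png",grab_frame("scene")[:,:,::-1]); cv2.imwrite("pics/t2.png",grab_frame("top")[:,:,::-1])
v=np.hstack([cv2.imread("pics/s2.png")[190:400,250:480],cv2.imread("pics/t2.png")[170:380,150:380]])
cv2.imwrite("pics/v2.png",cv2.resize(v,None,fx=1.7,fy=1.7,interpolation=cv2.INTER_CUBIC))
E
```

```text
above t 2.88 p [673.3 167.  259.8] yaw 93.0 w 49.9 F [ 0.2 -0.9 -0.3] gf 0.0
at tab t 3.65 p [674.4 165.1 185.8] yaw 92.8 w 50.2 F [-0.9  0.4 -0.1] gf 0.0
grip t 4.08 p [673.9 165.1 185.8] yaw 92.8 w 11.4 F [-1.4 -0.3  3.6] gf 43.3
up False t 4.61 p [673.9 165.  205.3] yaw 92.8 w 11.6 F [ 0.3 -0.7 -1.2] gf 42.7
drawn False t 5.81 p [569.5 159.9 205.1] yaw 92.8 w 11.7 F [ 0.1  0.3 -2.2] gf 42.7
```

View pics/v2.png

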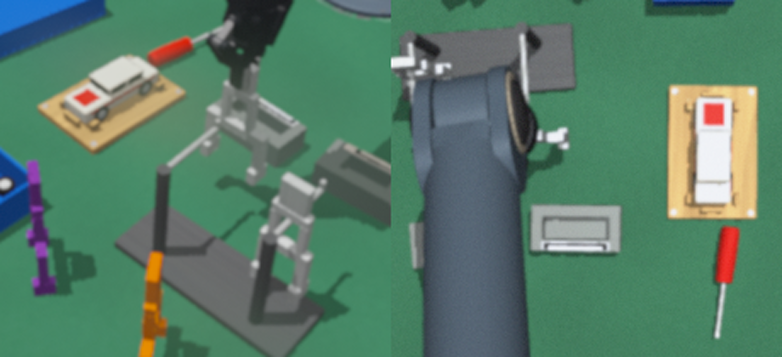

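Picture: the gauge is free of its hook and hanging upright in the gripper. Next it goes to the nest, with a look before lowering.

```bash
python3 - <<'E'
from h import *
servo_line([569,160,245],speed=150)
servo_line([556.3,-71.6,245],ori(88.6),speed=170)
servo_line([556.3,-71.6,222],speed=80); st("over nest")
for n in("scene","top"): cv2.imwrite(f"pics/{n}3.png",grab_frame(n)[:,:,::-1])
v=np.hstack([cv2.resize(cv2.imread("pics/scene3.png")[130:300,245:395],(450,510),interpolation=cv2.INTER_CUBIC),cv2.resize(cv2.imread("pics/top3.png")[190:360,285:402],(350,510),interpolation=cv2.INTER_CUBIC)])
cv2.imwrite("pics/v3.png",v)
E
```

```text
over nest t 8.28 p [556.1 -71.4 221.4] yaw 88.6 w 11.2 F [ 0.8 -1.2 -1.3] gf 42.7
```

View pics/v3.png

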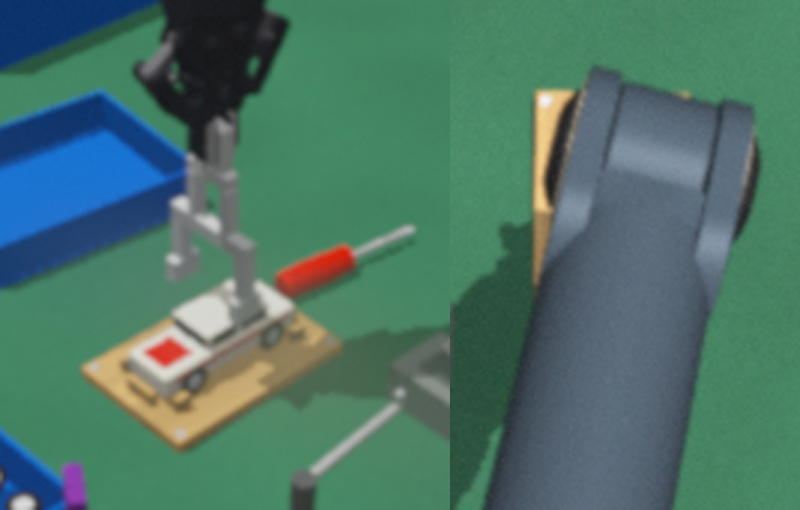

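Picture: the gauge is upright over the car, with its feet on either side of the cabin in the scene view. Lowering it gently.

```bash
python3 - <<'E'
from h import *
for y in(-36,36): # predicted front-bottom middle of each foot, in v3 crop pixels
    q=proj("scene",[556.1+13,-71.5+y,75.6]); print(y,(q-[245,130])*3)
a=servo_line([556.3,-71.6,170],speed=60,force_limit=5); st("mid %s"%a)
if not a:
    a=servo_line([556.3,-71.6,150],speed=20,force_limit=6); st("down %s"%a)
E
```

```text
-36 [168.27599645 280.09243665]
36 [231.36406068 321.99913828]
mid False t 9.39 p [556.7 -71.7 170.4] yaw 88.6 w 11.1 F [-0.3 -0.  -1.9] gf 42.7
down True t 10.04 p [556.  -71.6 157.9] yaw 88.6 w 11.2 F [-0.8 -0.6  3.9] gf 43.7
```

```bash
python3 - <<'E'
from h import *
command_gripper(24); wait(0.4); st("open")
im=grab_frame("scene")[:,:,::-1]
cv2.imwrite("pics/v4.png",cv2.resize(im[150:310,240:400],(600,600),interpolation=cv2.INTER_CUBIC))
command_gripper(5,40); st("regrip")
E
```

```text
open t 10.72 p [555.4 -71.3 157.1] yaw 88.6 w 24.0 F [0.2 0.8 0.4] gf 0.0
regrip t 11.03 p [555.5 -71.4 157.2] yaw 88.6 w 11.3 F [ 1.  -0.7  0.1] gf 40.1
```

View pics/v4.png

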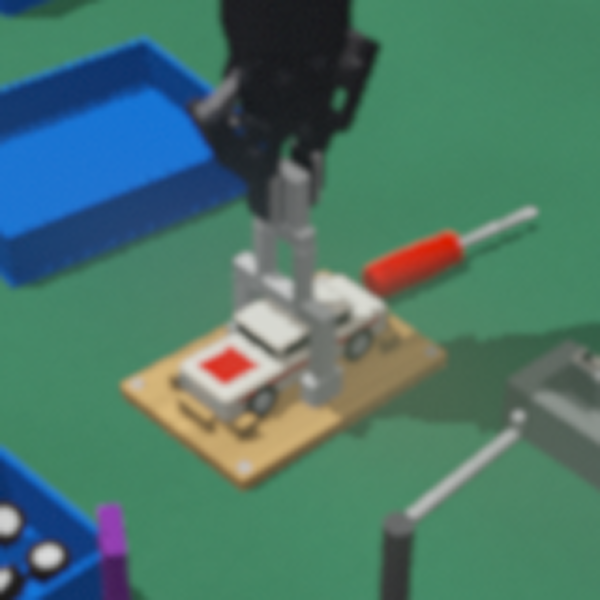

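Picture: the gauge stands freely astride the middle of the car, both feet on the plate. Before moving on I'll refine the pocket position from the first top picture.

```bash
python3 - <<'E'
from h import *
g=cv2.imread("pics/top0.png").astype(float).mean(2)
r=g[288:321,250:268].mean(1); print("rows",dict(zip(range(288,321),r.round().astype(int).tolist())))
c=g[300:308].mean(0); print("cols",dict(zip(range(229,289),c[229:289].round().astype(int).tolist())))
for X in([454.7+s*30,112.3,37] for s in(-1,-.5,.5,1)): print(proj("top",X).round(2))
for X in([454.7,112.3+s,37] for s in(59,44,-44,-59)): print(proj("top",X).round(2))
E
```

```text
rows {288: 96, 289: 98, 290: 114, 291: 149, 292: 166, 293: 169, 294: 170, 295: 169, 296: 161, 297: 133, 298: 110, 299: 121, 300: 151, 301: 167, 302: 169, 303: 170, 304: 170, 305: 169, 306: 170, 307: 169, 308: 169, 309: 159, 310: 137, 311: 161, 312: 191, 313: 157, 314: 176, 315: 227, 316: 229, 317: 172, 318: 99, 319: 66, 320: 73}
cols {229: 94, 230: 84, 231: 82, 232: 122, 233: 157, 234: 167, 235: 167, 236: 167, 237: 163, 238: 144, 239: 117, 240: 126, 241: 155, 242: 165, 243: 165, 244: 166, 245: 167, 246: 168, 247: 168, 248: 166, 249: 166, 250: 166, 251: 167, 252: 166, 253: 166, 254: 166, 255: 167, 256: 165, 257: 167, 258: 166, 259: 167, 260: 168, 261: 168, 262: 167, 263: 167, 264: 167, 265: 167, 266: 167, 267: 168, 268: 167, 269: 168, 270: 169, 271: 168, 272: 167, 273: 168, 274: 169, 275: 161, 276: 136, 277: 120, 278: 141, 279: 162, 280: 170, 281: 171, 282: 171, 283: 165, 284: 138, 285: 105, 286: 92, 287: 94, 288: 94}
[258.45 317.35]
[258.39 310.69]
[258.28 297.38]
[258.23 290.73]
[232.32 304.23]
[238.92 304.18]
[277.8  303.86]
[284.45 303.8 ]
```

```bash
python3 - <<'E'
from h import *
X,Y=455.0,112.8
s=observe()["tool_pos"]
servo_line([s[0],s[1],245],speed=110)
servo_line([X,Y,245],ori(88.5),speed=170)
servo_line([X,Y,192],speed=100); wait(.3); st("over slot")
a=servo_line([X,Y,184],speed=20,force_limit=5)
im=grab_frame("scene")[:,:,::-1]; cv2.imwrite("pics/scene5.png",im); st("near")
cv2.imwrite("pics/v5.png",cv2.resize(im[190:300,340:460],(720,600)[:2],interpolation=cv2.INTER_CUBIC))
for x in(-13,13):
  for y in(-42,42): print(x,y,(proj("scene",[X+x,Y+y,184-145.2])-[340,190])*[6,600/110])
for x in(-15,15):
  for y in(-44,44): print("pocket",x,y,(proj("scene",[X+x,Y+y,37])-[340,190])*[6,600/110])
E
```

```text
over slot t 14.34 p [455.2 112.9 192.5] yaw 88.5 w 11.9 F [ 0.2 -0.8 -1.2] gf 39.8
near t 14.94 p [455.1 112.8 184. ] yaw 88.5 w 11.9 F [-0.5  0.5 -1.5] gf 39.8
-13 -42 [309.92989994 308.89296087]
-13 42 [480.39000171 403.74707189]
13 -42 [267.19233176 335.93011421]
13 42 [438.10328468 433.09962291]
pocket -15 -44 [308.82447887 307.81732856]
pocket -15 44 [487.16815979 407.03963778]
pocket 15 -44 [259.54416707 338.96810004]
pocket 15 44 [438.43113443 440.98758175]
```

View pics/v5.png

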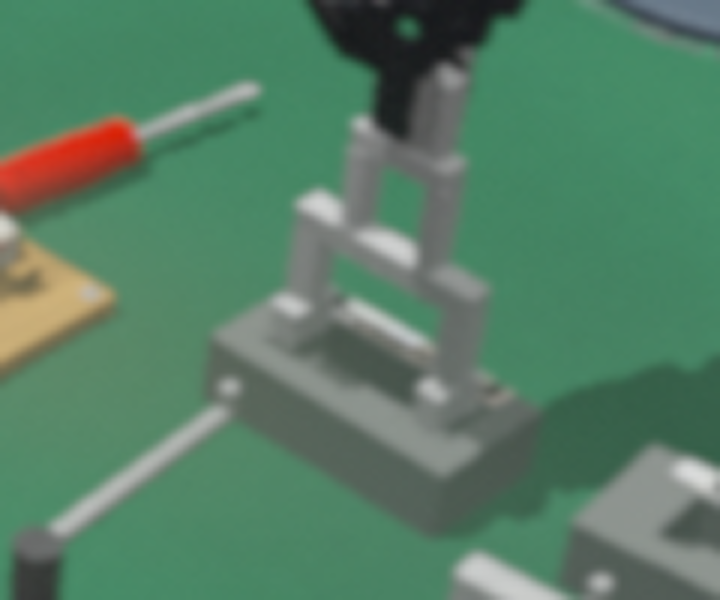

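Picture: the feet sit right above the pocket mouth (left foot ≈(290,325), right ≈(445,405)). Lowering.

```bash
python3 - <<'E'
from h import *
X,Y=455.0,112.8
a=servo_line([X,Y,150],speed=22,force_limit=6); st("down %s"%a)
E
```

```text
down True t 15.38 p [454.6 112.7 181.1] yaw 88.5 w 11.3 F [-0.1  0.7 -2. ] gf 39.7
```

```bash
python3 - <<'E'
from h import *
X,Y=455.0,112.8
a=servo_line([X,Y,150],speed=18,force_limit=7); st("down %s"%a)
wait(.2); st()
E
```

```text
down True t 16.6 p [454.9 112.7 157.2] yaw 88.5 w 11.4 F [-0.9 -0.6  4.4] gf 40.6
 t 16.8 p [454.8 112.7 157.2] yaw 88.5 w 11.7 F [ 0.7 -0.6  5.1] gf 40.8
```

Seated at the same height as predicted (bottom z = 12). Releasing, looking, then moving to the car.

```bash
python3 - <<'E'
from h import *
command_gripper(30); wait(.2)
servo_line([455,112.7,235],speed=120); st("clear")
command_gripper(72,40)
move_pose([556.3,-71.7,150],ori(-1.4)); st("over car")
for n in("scene","top"): cv2.imwrite(f"pics/{n}6.png",grab_frame(n)[:,:,::-1])
v=np.hstack([cv2.resize(cv2.imread("pics/scene6.png")[150:310,250:450],(500,400)),cv2.resize(cv2.imread("pics/top6.png")[220:340,215:305],(300,400))])
cv2.imwrite("pics/v6.png",v)
E
```

```text
clear t 18.12 p [454.5 112.6 234.4] yaw 88.5 w 29.9 F [-0.6  0.4  0.6] gf 0.0
over car t 19.52 p [556.3 -70.6 150. ] yaw -1.2 w 71.9 F [ 0.3  0.2 -0.5] gf 0.0
```

View pics/v6.png

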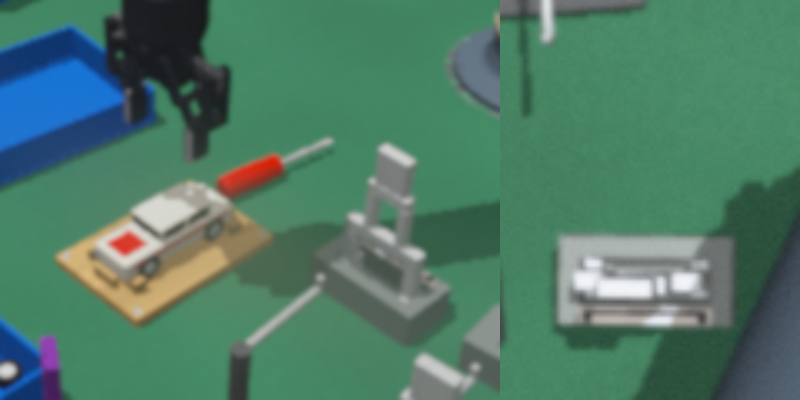

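Picture: the wide gauge is upright in its slot (scene ≈(385,240) in the crop) and released. Now the car.

```bash
python3 - <<'E'
from h import *
a=servo_line([556.3,-71.7,29],ori(-1.4),speed=100,force_limit=10); st("down %s"%a)
if not a:
    command_gripper(40,40); st("grip")
    servo_line([556.3,-71.7,115],speed=80); s=st("lifted")
    servo_line([504,-341,115],ori(-7.6),speed=170); st("over tote")
    for n in("scene","top"): cv2.imwrite(f"pics/{n}7.png",grab_frame(n)[:,:,::-1])
    v=np.hstack([cv2.resize(cv2.imread("pics/scene7.png")[90:250,180:380],(500,400)),cv2.resize(cv2.imread("pics/top7.png")[210:350,400:505],(300,400))])
    cv2.imwrite("pics/v7.png",v)
E
```

```text
down False t 20.98 p [556.8 -71.8  29.6] yaw -1.4 w 71.7 F [-1.5  1.  -0. ] gf 0.0
grip t 21.31 p [556.8 -71.8  29.7] yaw -1.4 w 47.6 F [-0.9  0.7  4.7] gf 40.9
lifted t 22.53 p [555.9 -71.6 114.5] yaw -1.4 w 47.2 F [-0.6  0.6  0. ] gf 41.3
over tote t 24.3 p [ 504.5 -339.8  114.8] yaw -7.5 w 47.6 F [-0.1 -0.2 -1.5] gf 41.3
```

View pics/v7.png

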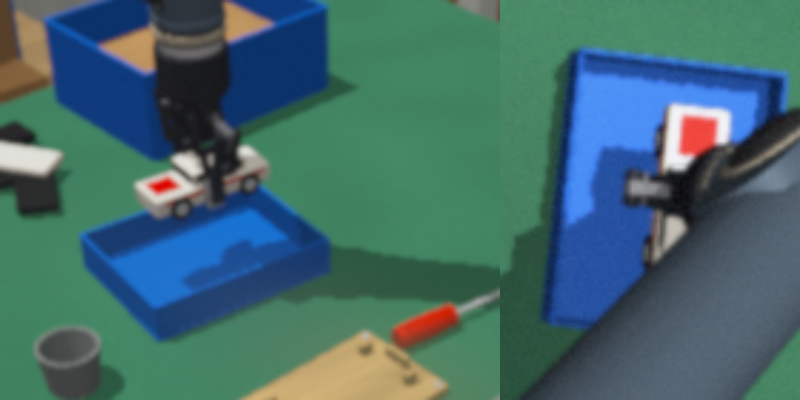

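Picture: the car is held level over the tote. Lowering it with contact detection.

```bash
python3 - <<'E'
from h import *
servo_line([504,-341,32],ori(-7.6),speed=90); st("near")
a=servo_line([504,-341,14],speed=15,force_limit=5); s=st("down %s"%a)
E
```

```text
near t 25.48 p [ 504.3 -341.4   32.6] yaw -7.6 w 47.8 F [ 0.2 -0.2 -2. ] gf 41.3
down True t 26.22 p [ 504.  -341.    21.7] yaw -7.6 w 47.2 F [-0.5  0.6  4.3] gf 41.8
```

```bash
python3 - <<'E'
from h import *
command_gripper(66); wait(.2)
servo_line([504,-341,150],speed=100)
move_pose([480,-120,280],ori(-5)); wait(.3); st("away")
for n in("scene","top"): cv2.imwrite(f"pics/{n}8.png",grab_frame(n)[:,:,::-1])
v=np.hstack([cv2.resize(cv2.imread("pics/scene8.png")[120:360,160:480],(500,375)),cv2.resize(cv2.imread("pics/top8.png")[150:400,300:500],(300,375))])
cv2.imwrite("pics/v8.png",v)
E
```

```text
away t 29.49 p [ 479.9 -120.8  279.6] yaw -5.1 w 66.1 F [0.4 0.8 0.5] gf 0.0
```

View pics/v8.png

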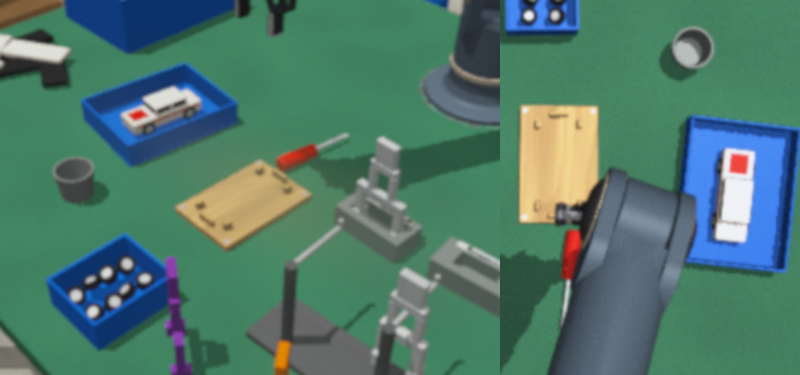

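Picture: the car is on its wheels in the middle of the tote, the wide gauge is in its slot, the narrow one is on its hook, and the cup and screwdriver haven't moved.

```bash
python3 -c "from rig import *; print(job_done())"
```

```text
the job is handed in; nothing more can be done
None
```

The job is handed in at about 29.5 s of the 66 s allowed: the wide gauge stood on both feet astride the car and is now upright in its longer slot, and the car is on its wheels on the tote floor.

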